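# Load a horn blank into its shuttle and lock the shuttle in the carving fixture

## Robot

A 6-joint arm with a two-finger parallel gripper is mounted at the origin on the work surface. World frame = base frame: x ahead of the robot, y to its left, z up, the work surface at z = 0. Lengths are in m, angles in rad, forces in N, time in s.
With the tool pointing down it reaches from about 0.3 to 0.875 m from the base axis. Payload 6.4 kg.
Tool frame: the origin (TCP) lies at the very end of the fingers, on their centre line; the grasp point (between the pads) lies 19 mm behind it; z points along the fingers, y is the line along which they close (so a half turn about z gives the same grasp; the last joint's range is limited). The gripper opens to 85 mm and grips with 20 to 120 N. Pads are 22 mm wide; open, the fingers measure 114 mm over their backs; the gripper's body (76 mm by 85 mm) begins 54 mm behind the grasp point. The pads swing forward as they close: fully open they stand 13 mm farther back than shut.
Start: joints at [1.024, 0.181, 1.607, -0, 1.354, -0.206], TCP at [0.192, 0.542, 0.231] pointing down, gripper open.
Joint ranges: [-2.99, 2.99], [-0.89, 2.07], [0.3, 2.58], [-1.14, 4.28], [0, 2.63], [-3.12, 3.12]. Speed limits (rad/s): [2.57, 2.57, 3.01, 3.14, 3.14, 3.14].

## Interface

Orientations are given as a unit quaternion [w, x, y, z].
In Python, from bench import ctrl gives the robot as it stands.
- The arm moves only by the shell command python3 jog.py 'ROWS'. ROWS is a JSON list of rows, 1 to 10 of them, each of 7 numbers: dx, dy, dz in normalised numbers (1 is 100 cm), then a rotation vector rx, ry, rz in parts of the range, where 1.0 means pi rad, then the opening from 0.0 (shut) to 1.0 (fully open); each row is the pose to reach, as a shift and turn from the pose commanded when the command began, along the tool's axes at that moment; what a row does not reach only later rows make up. A row lasts 1/8 s, in which the tool goes at most 0.0625 m and 0.188 rad, less where a joint would pass 70% of its speed; a pose out of reach is approached as far as the arm can. The fingers move at their own pace and stop on an object; the grip force is fixed at half the most. Time passes only in rows, so rows that do not move let the fingers close. It prints the time, the measured TCP pose, the force, the opening and the grip force at its end. Input that does not fit is refused with a message, and nothing moves.
- ctrl.get_obs(): the state, without advancing time (a new reading comes with each control period).
- ctrl.camera(name): name is "scene" or "top"; returns the picture (400x640x3 uint8, blue, green, red); there is no depth.
- ctrl.camera_params(name): a dict with "fovy" (degrees; the focal length in pixels is half the picture's height over the tangent of half this angle, whatever the lens; pixels are square), "cx", "cy" (the principal point, pixels), "dist" ([k1, k2, p1, p2, k3] as OpenCV has them; the pictures are not rectified), "view" (4x4, takes a point from world to camera coordinates). Camera axes: x right, y up, looking along -z (the intrinsics and any distortion apply to the point x, -y, -z); pixel columns grow to the right and rows downward; lengths in m; the calibration is good to about 2 mm. A picture is of the moment at which its call begins. camera_params takes no time and is no camera call.
- ctrl.hand_in(): hands the job in; it is judged then, once.
The state is a dict: "time_s": time; "q": joint angles; "dq": joint speeds; "joint_efforts": joint torques, N m; "eef_pos": TCP position; "eef_rot": TCP orientation; "wrist_force": force on the tool from outside, world axes, zero at the start; "torque": the same for the moment, N m; "opening": opening from 0.0 (shut) to 1.0 (fully open); "grasp_force": force on a finger pad.
Only numpy, scipy, OpenCV 4.12 (cv2) and the standard library are available. Lean on these libraries where they do the work, as an engineer would, in place of code of your own. Each camera call takes 0.05 s, during which the arm holds its last target. There are 200 camera calls.

## Task

Seat the plain rectangular horn blank that fits (the smaller of the two rectangular ones) fully down in the recess of the aluminium shuttle while the shuttle is still on its wooden loading stand. Then take the loaded shuttle, blank and all, over to the steel carving fixture and slide it, tapered nose first, under the two keeper rails until it is home against the end stop. Finally turn the black bar knob clockwise so that the latch closes behind the shuttle, keep turning until the knob's slip clutch plainly gives, and let go, leaving the other things on the bench where they are.

Things in the scene. Friction and masses are not known exactly. Their poses are not given: they have to be found in the camera images.
- blank: Dark horn rectangular block 48 (x) x 34 (y) x 14 (z) mm, 30 g, lying flat on the table. Origin: centre of its underside. It may go into the recess either way round.
- slab: Larger dark horn block, 64 x 46 x 14 mm: does not fit, leave it. Origin: centre of its underside. The three horn pieces may lie in any order.
- disc: Round dark horn disc, 42 mm diameter, 14 mm high: does not fit, leave it. Origin: centre of its underside.
- shuttle: Aluminium sled 96 (x) x 56 (y) x 14 (z) mm, about 0.3 kg, lying level on the stand. Origin: centre of its underside; +x points to its nose, whose last 10 mm taper from 56 to 42 mm wide. A recess 51 x 37 mm, 6 mm deep, is open at its top (1.5 mm play round the blank, which then stands 8 mm proud). Lift it by its flat long sides; a ball stands at its tail.
- recess (a point): Centre of the recess floor in the shuttle (5.5 mm ahead of the shuttle's origin, 8 mm above its underside), axes as the shuttle's; the seated blank's origin lies here.
- shuttle_ball (a point): Centre of the 18 mm ball on a thin stem at the shuttle's tail, 38 mm behind the shuttle's origin and 36 mm above its underside. For pushing and pulling along the channel: gripped from the two sides and lifted by it, the shuttle pivots and hangs nose down. Slides easily when the hand bears neither down nor sideways on it; pressed down (as closing fingers do a little) it drags.
- stand: Fixed wooden loading stand: plank 48 mm wide (the shuttle overhangs 4 mm each side), top 6 mm above the table. At its -x end an upright backstop 56 mm wide and high, its face 54 mm behind the origin: no room for a finger between it and the ball. Origin: on the table; x as the shuttle's x at first (within 0.03 rad). The shuttle only rests on it.
- fixture: Fixed steel fixture. Origin on the table under the channel's middle; +x runs from the open mouth to the end stop (face at x = 48 mm). Base plate 8 mm thick, x -75 to 62, y -105 to 45 mm. Keeper rails from x = -42 mm, inner walls 60 mm apart, outer 78; lips reach 5 mm inward, 17.5 mm above the base plate; tops 29.5 mm above the table. No room for fingers between rails and shuttle sides.
- channel_home (a point): On the base plate's top (8 mm above the table) under the middle of the channel, axes as the fixture's: the shuttle's origin and axes when home.
- latch (a joint): Angle (rad) of the swing latch: an arm 69 x 14 mm, 10 to 22 mm above the table, turning about an upright axis at x = -44, y = -85 mm of the fixture. At 0 it points to the fixture's -x; grows clockwise from above; at about 1.39 it bears on the tail of a shuttle that is home. Drag 0.06 Nm, stays where left. Starts at 0.15 to 0.35, clear of the shuttle's way.
- latch_tip (a point): Tip of the latch arm, mid-height.
- clutch (a joint): Angle (rad) of the knob relative to the latch, clockwise positive, 0 at the start. Slip clutch: the knob carries the latch along (this stays 0) until the latch bears on something solid, then slips at a steady 0.5 Nm (about 9 N at the shuttle) and this grows with further turning. It has given at 0.12 or more.
- clutch_grip (a point): Centre of the black bar grip on top of the clutch, on the latch's turning axis, 53 mm above the table: an upright-sided bar 40 long (along its own x) x 12 thick (y) x 24 mm high, from 39 to 63 mm above the table. At latch = clutch = 0 the bar lies along the fixture's x; it turns with both angles.
- brush: Bystander: yellow-handled brush, 150 mm long, lying flat.
- pliers: Bystander: small pliers, lying flat, about 125 mm long.
- pot: Bystander: small glass jar with a steel cap, 38 mm diameter, 45 mm high.
- graver: Bystander: wood-handled hand tool 140 mm long, lying flat.

How it is judged:
On the way, in this order (a step that is already met when the one before it is completed fails the run):
1. the blank is fully down in the recess while the shuttle is still at its loading stand (x of blank in the frame of recess between -0.003 and 0.003 m and y of blank in the frame of recess between -0.003 and 0.003 m and z of blank in the frame of recess between -0.002 and 0.0015 m and angle between the z axis of blank and the z axis of shuttle, either way round below 0.06 rad and distance of shuttle from where it was at the start of the episode below 0.04 m), for 0.2 s.
2. shuttle and blank together are home under the keeper rails (the latch may take up the last 10 mm), the latch still open (x of blank in the frame of recess between -0.003 and 0.003 m and y of blank in the frame of recess between -0.003 and 0.003 m and z of blank in the frame of recess between -0.002 and 0.0015 m and angle between the z axis of blank and the z axis of shuttle, either way round below 0.06 rad and x of shuttle in the frame of channel_home between -0.01 and 0.004 m and y of shuttle in the frame of channel_home between -0.0035 and 0.0035 m and z of shuttle in the frame of channel_home between -0.002 and 0.003 m and value of joint latch below 1 rad), for 0.2 s.
3. the latch bears on the shuttle and the clutch has slipped (x of blank in the frame of recess between -0.003 and 0.003 m and y of blank in the frame of recess between -0.003 and 0.003 m and z of blank in the frame of recess between -0.002 and 0.0015 m and angle between the z axis of blank and the z axis of shuttle, either way round below 0.06 rad and x of shuttle in the frame of channel_home between -0.0025 and 0.003 m and y of shuttle in the frame of channel_home between -0.0035 and 0.0035 m and z of shuttle in the frame of channel_home between -0.002 and 0.002 m and angle between the x axis of shuttle and the x axis of fixture, either way round below 0.09 rad and value of joint latch between 1.27 and 1.48 rad and value of joint clutch above 0.12 rad), for 0.1 s.
At the end, for the whole second after the job is handed in: Blank in the recess (3 mm sideways, 1.5 mm in height, flat within 0.06 rad); shuttle home (2.5 mm along, 3.5 mm sideways, 2 mm in height, 0.09 rad); latch closed against it (1.27 to 1.48 rad); clutch slipped by 0.12 rad or more; all at rest and released (all of step 3 and linear speed of each of shuttle, blank below 0.02 m/s); the robot touches nothing.
It fails at once if a bystander or a wrong horn piece is shifted by more than 30 mm (distance of any of slab, disc, brush, pliers, pot, graver from where it was at the start of the episode above 0.03 m).
It also fails if it takes over 64 s, if anything falls off the work surface, if the arm or the gripper's body presses on something with over 40 N, if the wrist force passes 120 N, or if a joint passes its speed limit or range.

## Working session

There is one attempt and no reset: what is moved stays moved. The work goes in short steps, Python scripts to look and compute and a shell command to move; the robot and the scene stay as the last step left them, time stands still between calls to the robot, and variables do not carry over. Pictures are saved under pics/ and viewed, at most 10 in all, crops included, and the job is handed in when it is done.

```bash
ls; mkdir -p pics
python3 - <<'E'
from bench import ctrl
import cv2,json
for n in("scene","top"):
    cv2.imwrite(f"pics/{n}0.png",ctrl.camera(n)); p=ctrl.camera_params(n); print(n,{k:(v.tolist() if hasattr(v,'tolist') else v) for k,v in p.items()})
o=ctrl.get_obs();print(o)
E
```

```text
bench.py
jog.py
pics
scene {'fovy': 53.43186897096017, 'cx': 323.9140550180689, 'cy': 199.69803456552603, 'dist': [-0.08998299290943691, 0.0, 0.0, 0.0, 0.0], 'view': [[-0.4197405207197016, 0.9075939378252673, -0.009546689938325179, 0.2610318794503016], [-0.7091201510524556, -0.32134960020732917, 0.6276010243920349, 0.3417389648589044], [0.5665390601161546, 0.270199330993647, 0.7784765988090389, -1.2393187591755077], [0.0, 0.0, 0.0, 1.0]]}
top {'fovy': 46.99098081861071, 'cx': 313.0210614660126, 'cy': 196.6754908850237, 'dist': [-0.08243230443204799, 0.0, 0.0, 0.0, 0.0], 'view': [[-0.009031146016971966, -0.9994859704252975, -0.030760905783500117, -0.007493016471427905], [0.9864704062280951, -0.01394078354019144, 0.1633456218894854, -0.5678740437959705], [-0.16369048853796403, -0.028869525061676473, 0.9860892325164676, -1.0259197933384527], [0.0, 0.0, 0.0, 1.0]]}
{'time_s': 0.1, 'q': array([ 1.02370843e+00,  1.81521052e-01,  1.60785231e+00,  8.90308793e-06,
        1.35378405e+00, -2.06275589e-01]), 'dq': array([ 0.0002134 , -0.00350282, -0.00182443, -0.00099138, -0.0008625 ,
        0.00021358]), 'joint_efforts': array([ 9.79752695e-04, -4.45877624e+01, -3.52238238e+01, -2.72619900e-04,
        4.11543195e-03, -4.19919775e-05]), 'eef_pos': array([0.19191471, 0.54153191, 0.23047061]), 'eef_rot': array([-2.91830784e-04,  1.69583532e-01,  9.85515506e-01, -7.25931116e-04]), 'wrist_force': array([-0.12252843,  0.61862588, -0.47634473]), 'torque': array([-0.06199807, -0.02993158, -0.00622686]), 'grasp_force': 0.0, 'opening': 1.0005401334010702}
```

View pics/scene0.png

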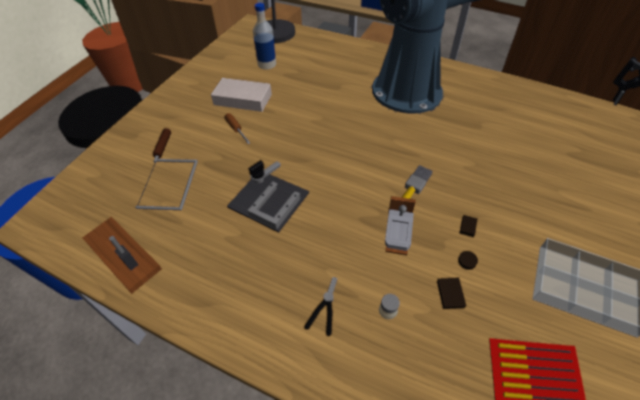

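View pics/top0.png

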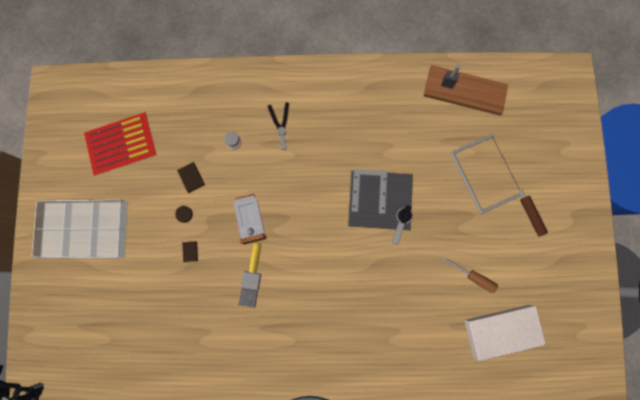

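```bash
cat > h.py <<'E'
from bench import ctrl
import numpy as np, cv2
from scipy.spatial.transform import Rotation as R
def K(n):
    p=ctrl.camera_params(n); f=200/np.tan(np.radians(p["fovy"])/2)
    return np.array([[f,0,p["cx"]],[0,f,p["cy"]],[0,0,1]]),np.array(p["dist"]),np.array(p["view"])
def rays(n,px):
    k,d,V=K(n); u=cv2.undistortPointsIter(np.array(px,float).reshape(-1,1,2),k,d,None,None,(3,50,1e-10)).reshape(-1,2)
    D=np.c_[u[:,0],-u[:,1],-np.ones(len(u))]@V[:3,:3]; return -V[:3,:3].T@V[:3,3],D
def cast(n,px,z):
    c,D=rays(n,px); return c+D*((z-c[2])/D[:,2])[:,None]
def proj(n,P):
    k,d,V=K(n); Pc=np.atleast_2d(P)@V[:3,:3].T+V[:3,3]
    return cv2.projectPoints(Pc*[1,-1,-1],np.zeros(3),np.zeros(3),k,d)[0].reshape(-1,2)
def tri(pt,ps):
    a,b=rays("top",[pt]),rays("scene",[ps]); d1,d2=a[1][0],b[1][0]
    s=np.linalg.lstsq(np.c_[d1,-d2],b[0]-a[0],rcond=None)[0]; p,q=a[0]+s[0]*d1,b[0]+s[1]*d2
    return (p+q)/2,np.linalg.norm(p-q)
def crop(im,x,y,w,h,s): return cv2.resize(im[y:y+h,x:x+w],None,fx=s,fy=s,interpolation=cv2.INTER_CUBIC)
def totool(target_pos,yaw=None):
    """shift in tool axes to target; yaw = direction (world) of tool y axis"""
    o=ctrl.get_obs(); r=R.from_quat(o["eef_rot"],scalar_first=True); return r.inv().apply(np.array(target_pos)-o["eef_pos"])
E
python3 - <<'E'
from h import *
t=cv2.imread("pics/top0.png");s=cv2.imread("pics/scene0.png")
a=np.hstack([crop(t,170,155,100,75,4),crop(t,340,160,100,75,4)])
b=np.hstack([crop(s,380,160,100,75,4),crop(s,220,155,100,75,4)])
cv2.imwrite("pics/c1.png",np.vstack([a,b]))
E
```

```text
(no output)
```

View pics/c1.png

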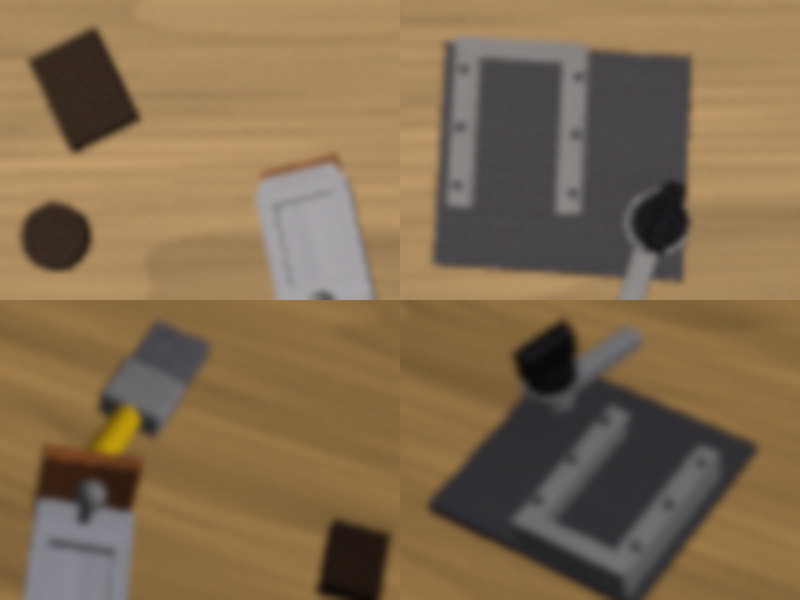

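```bash
cat >> h.py <<'E'
def blob(n,im,c,r,thr):
    """dark blob near c: subpixel contour (8x)"""
    x,y=int(c[0]-r),int(c[1]-r); g=cv2.resize(cv2.cvtColor(im,cv2.COLOR_BGR2GRAY)[y:y+2*r,x:x+2*r],None,fx=8,fy=8,interpolation=cv2.INTER_CUBIC)
    m=(g<thr).astype(np.uint8); cs,_=cv2.findContours(m,cv2.RETR_EXTERNAL,cv2.CHAIN_APPROX_NONE)
    k=max(cs,key=cv2.contourArea); M=cv2.moments(k); f=lambda p:(np.asarray(p,float)+.5)/8-.5+[x,y]
    return f([M["m10"]/M["m00"],M["m01"]/M["m00"]]),f(k.reshape(-1,2))
def edge(im,a,b,w=4):
    """refine edge near a-b: points of max gradient along normals, robust line -> (point,dir)"""
    g=cv2.GaussianBlur(im.astype(np.float32).sum(2),(0,0),.7); a,b=np.array(a,float),np.array(b,float); d=(b-a)/np.linalg.norm(b-a); nn=np.array([-d[1],d[0]])
    s=np.arange(-w,w+.01,.1); P=[]
    for t in np.linspace(0,1,25):
        q=a+(b-a)*t+s[:,None]*nn; v=cv2.remap(g,q[:,0].astype(np.float32),q[:,1].astype(np.float32),cv2.INTER_CUBIC).ravel()
        gr=np.abs(np.gradient(v)); P.append(q[gr.argmax()])
    l=cv2.fitLine(np.float32(P),cv2.DIST_HUBER,0,.01,.01).ravel(); r=np.abs((np.array(P)-l[2:])@[-l[1],l[0]])
    return l[2:].astype(float),l[:2].astype(float),np.median(r)
def inter(l,m):
    t=np.linalg.solve(np.c_[l[1],-m[1]],m[0]-l[0]); return l[0]+t[0]*l[1]
E
python3 - <<'E'
from h import *
t=cv2.imread("pics/top0.png");s=cv2.imread("pics/scene0.png")
for nm,ct,cs in(("blank",(190,251),(469,226)),("disc",(184,214),(468,260)),("slab",(191,177),(451,293))):
    a,ka=blob("top",t,ct,24,75);b,kb=blob("scene",s,cs,24,75)
    print(nm,a,b,tri(a,b),cast("top",[a],.007),cast("scene",[b],.007))
    W=cast("top",ka,.012)[:,:2]*1000; print(cv2.minAreaRect(W.astype(np.float32)))
    W=cast("scene",kb,.012)[:,:2]*1000; print(cv2.minAreaRect(W.astype(np.float32)))
def quad(n,im,pts,z):
    L=[edge(im,pts[i][0],pts[i][1]) for i in range(len(pts))]
    print(n,"res",[round(float(l[2]),2) for l in L])
    for l,p in zip(L,pts):
        e=[l[0]+l[1]*((np.array(q)-l[0])@l[1]) for q in p]; W=cast(n,e,z); d=W[1]-W[0]; print(np.round(W,4).tolist(),"ang",round(float(np.arctan2(d[1],d[0])),4))
# shuttle top-view: left long side, right long side (z .02), nose; crop coords /4+(170,155)
f=lambda u,v:(170+u/4,155+v/4)
print("shuttle top L,R")
quad("top",t,[[f(260,215),f(272,285)],[f(352,200),f(370,285)],[f(275,172),f(330,162)]],.02)
f=lambda u,v:(340+(u-400)/4,160+v/4)
print("fixture: base left,right,top,bottom")
quad("top",t,[[f(444,80),f(436,240)],[f(690,70),f(685,180)],[f(605,53),f(680,57)],[f(450,266),f(600,274)]],.004)
print("rails: outer L, inner L lip, inner R lip, outer R")
quad("top",t,[[f(455,60),f(446,190)],[f(480,70),f(472,195)],[f(560,70),f(555,200)],[f(588,60),f(582,200)]],.0295)
E
```

```text
blank [189.84287759 251.25676897] [468.02738252 225.55909838] (array([0.44521706, 0.28416385, 0.00918948]), np.float64(0.0005318258188545666)) [[0.44526937 0.28509381 0.007     ]] [[0.44354112 0.28413118 0.007     ]]
((445.1038818359375, 283.5312194824219), (46.513031005859375, 34.6901741027832), 4.649412155151367)
((447.0701599121094, 283.6941833496094), (58.9660758972168, 36.05997085571289), 4.697493076324463)
disc [183.66419321 213.85082323] [467.33473869 259.89704045] (array([0.53612244, 0.30250647, 0.00871284]), np.float64(0.0006602969755497508)) [[0.53628768 0.30338845 0.007     ]] [[0.53506391 0.30240272 0.007     ]]
((535.5509033203125, 302.22607421875), (41.83726501464844, 38.3831901550293), 61.1389274597168)
((538.2989501953125, 301.5838928222656), (40.72151565551758, 49.340110778808594), 77.34951782226562)
slab [190.70704618 177.15271652] [450.75019258 293.19522037] (array([0.62739834, 0.28848087, 0.00774231]), np.float64(0.0006658336902681355)) [[0.62749603 0.28904469 0.007     ]] [[0.62709688 0.28823864 0.007     ]]
((626.6538696289062, 287.7085266113281), (65.1232757568
[... 344 characters left out ...]
, 0.1321, 0.02]] ang -1.3789
fixture: base left,right,top,bottom
top res [0.4, 0.22, 0.14, 0.24]
[[0.6147, -0.1056, 0.004], [0.5172, -0.0954, 0.004]] ang 3.0372
[[0.6188, -0.2551, 0.004], [0.5512, -0.2488, 0.004]] ang 3.0482
[[0.6316, -0.2043, 0.004], [0.6296, -0.2501, 0.004]] ang -1.6144
[[0.5017, -0.1068, 0.004], [0.4949, -0.1963, 0.004]] ang -1.6468
rails: outer L, inner L lip, inner R lip, outer R
top res [0.59, 0.15, 0.25, 0.21]
[[0.6222, -0.1047, 0.0295], [0.5441, -0.0969, 0.0295]] ang 3.0418
[[0.6154, -0.1242, 0.0295], [0.5403, -0.1187, 0.0295]] ang 3.068
[[0.6145, -0.1738, 0.0295], [0.5367, -0.1671, 0.0295]] ang 3.0562
[[0.6205, -0.1891, 0.0295], [0.5365, -0.1821, 0.0295]] ang 3.0586
```

Run:
```python
from h import *
t=cv2.imread("pics/top0.png");s=cv2.imread("pics/scene0.png")
cv2.imwrite("pics/c2.png",np.hstack([crop(t,225,185,50,75,8),crop(s,378,190,50,75,8)]))
o=ctrl.get_obs(); r=R.from_quat(o["eef_rot"],scalar_first=True); print(r.as_matrix().round(3)); print(totool([.4447,.2847,.1]))
```

```text
[[-0.942  0.334 -0.001]
 [ 0.334  0.942 -0.001]
 [ 0.    -0.002 -1.   ]]
[-0.32413599 -0.15736531  0.13060487]
```

View pics/c2.png

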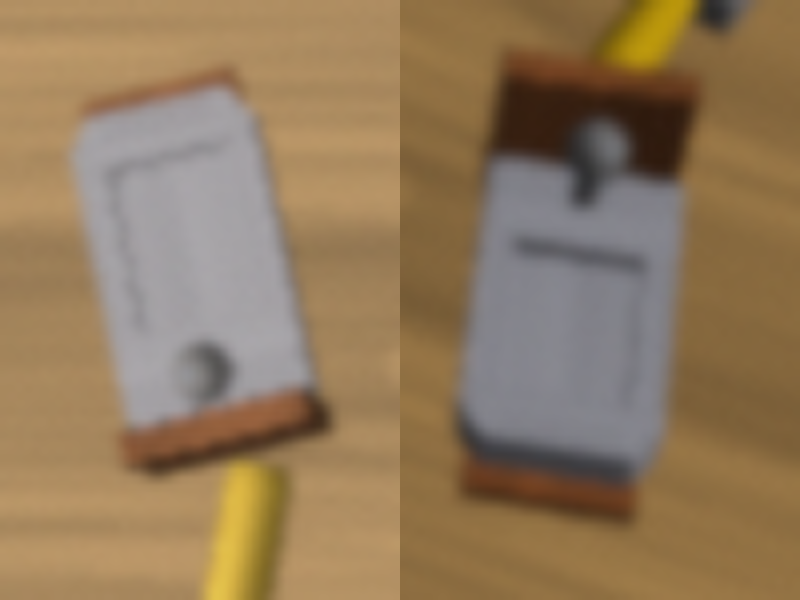

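Run:
```python
from h import *
t=cv2.imread("pics/top0.png");s=cv2.imread("pics/scene0.png")
ft=lambda u,v:(225+(u+.5)/8-.5,185+(v+.5)/8-.5); fs=lambda u,v:(378+(u-399.5)/8-.5,190+(v+.5)/8-.5)
print("ball",tri(ft(205,373),fs(603,145)),cast("top",[ft(205,373)],.042),cast("scene",[fs(603,145)],.042))
def rep(nm,n,im,p,z):
    l=edge(im,*p,w=2.5); e=[l[0]+l[1]*((np.array(q)-l[0])@l[1]) for q in p]; W=cast(n,e,z); d=W[1]-W[0]; a=np.arctan2(d[1],d[0])
    print(nm,round(l[2],2),W[:,:2].round(4).tolist(),round((a+np.pi/4)%(np.pi/2)-np.pi/4,4)); return W
rep("T left",  "top",t,[ft(80,160),ft(122,400)],.02)
rep("T right top","top",t,[ft(262,145),ft(310,380)],.02)
rep("T nose", "top",t,[ft(95,117),ft(215,88)],.02)
rep("T tail", "top",t,[ft(145,425),ft(300,392)],.02)
rep("T recess nose edge","top",t,[ft(110,175),ft(225,143)],.02)
rep("S left","scene",s,[fs(486,180),fs(464,390)],.02)
rep("S right","scene",s,[fs(684,200),fs(664,410)],.02)
rep("S tail","scene",s,[fs(490,155),fs(560,165)],.02)
rep("S nose top","scene",s,[fs(500,440),fs(630,460)],.02)
rep("S recess tail edge","scene",s,[fs(518,240),fs(640,258)],.02)
g=lambda u,v:(220+(u-400)/4,155+(v-300)/4); h=lambda u,v:(340+(u-400)/4,160+v/4)
print("fixture z .0295 lips")
rep("S lip L","scene",s,[g(560,540),g(618,560)],.0295)
rep("T Llip","top",t,[h(480,70),h(472,195)],.0295);rep("T Rlip","top",t,[h(560,70),h(555,200)],.028);rep("T stop lip","top",t,[h(485,58),h(555,62)],.0295)
rep("T Lend","top",t,[h(448,206),h(470,207)],.0295);rep("T Rend","top",t,[h(557,212),h(580,213)],.0295)
rep("T base bottom","top",t,[h(450,266),h(600,274)],.0);rep("T base R","top",t,[h(690,70),h(685,180)],.008);rep("T base top","top",t,[h(605,53),h(680,57)],.008);rep("T base L","top",t,[h(444,80),h(436,240)],.0)
```

```text
ball (array([0.4884239 , 0.13327915, 0.04701249]), np.float64(0.0021456623216225376)) [[0.48917814 0.13307846 0.042     ]] [[0.48398035 0.13375972 0.042     ]]
T left 0.21 [[0.5551, 0.1781], [0.4833, 0.1619]] 0.2233
T right top 0.21 [[0.559, 0.1224], [0.4887, 0.1059]] 0.2314
T nose 0.18 [[0.5687, 0.1711], [0.5769, 0.1348]] 0.2225
T tail 0.32 [[0.4755, 0.1544], [0.4867, 0.1087]] 0.2416
T recess nose edge 0.81 [[0.5565, 0.1664], [0.5566, 0.1315]] 0.0025
S left 0.31 [[0.4924, 0.1053], [0.564, 0.1218]] 0.2263
S right 0.28 [[0.4758, 0.1592], [0.5472, 0.1755]] 0.2243
S tail 0.2 [[0.4829, 0.1024], [0.478, 0.1222]] 0.2417
S nose top 0.27 [[0.5746, 0.1369], [0.5663, 0.1713]] 0.2363
S recess tail edge 0.25 [[0.5073, 0.1194], [0.4991, 0.1532]] 0.2395
fixture z .0295 lips
S lip L 0.25 [[0.6319, -0.1564], [0.6332, -0.1189]] -0.0359
T Llip 0.15 [[0.6154, -0.1242], [0.5403, -0.1187]] -0.0736
T Rlip 0.25 [[0.6149, -0.174], [0.5369, -0.1673]] -0.0854
T stop lip 0.22 [[0.6237, -0.1291], [0.6201, -0.1706]] -0.0867
T Lend 0.04 [[0.5351, -0.105], [0.5349, -0.1179]] -0.0135
T Rend 0.05 [[0.5296, -0.1688], [0.5293, -0.1823]] -0.0214
T base bottom 0.24 [[0.5021, -0.107], [0.4953, -0.1968]] -0.076
T base R 0.22 [[0.6179, -0.2544], [0.5506, -0.2481]] -0.0934
T base top 0.14 [[0.6308, -0.2037], [0.6288, -0.2493]] -0.0436
T base L 0.89 [[0.615, -0.1089], [0.5179, -0.0944]] -0.1483
```

Careful with the scale: turns go in shares of pi rad. That gives: -0.42 rad / 3.1416 = -0.1337.

```bash
python3 jog.py '[[-0.055, -0.025, 0.02, 0, 0, -0.0255, 1], [-0.11, -0.05, 0.04, 0, 0, -0.0637, 1], [-0.165, -0.08, 0.06, 0, 0, -0.0955, 1], [-0.22, -0.105, 0.08, 0, 0, -0.1337, 1], [-0.275, -0.13, 0.1, 0, 0, -0.1337, 1], [-0.324, -0.157, 0.12, 0, 0, -0.1337, 1]]'
python3 -c "
from h import *
print(ctrl.get_obs()['q'].round(3),totool([.4445,.2846,.0055]),R.from_quat(ctrl.get_obs()['eef_rot'],scalar_first=True).as_matrix().round(3))"
```

```text
[ 0.35   0.22   1.823  0.     1.099 -1.3  ] [-0.000912   -0.00299059  0.10674884] [[-0.997 -0.079  0.   ]
 [-0.079  0.997  0.   ]
 [-0.     0.    -1.   ]]
```

In the tool's units: 1.571 rad / 3.1416 = 0.5001.

```bash
python3 jog.py '[[-0.001, -0.003, 0.02, 0, 0, 0.0573, 0.9], [-0.001, -0.003, 0.04, 0, 0, 0.1146, 0.9], [-0.001, -0.003, 0.05, 0, 0, 0.1719, 0.85], [-0.001, -0.003, 0.06, 0, 0, 0.2292, 0.85], [-0.001, -0.003, 0.06, 0, 0, 0.2865, 0.85], [-0.001, -0.003, 0.06, 0, 0, 0.3438, 0.85], [-0.001, -0.003, 0.07, 0, 0, 0.4011, 0.85], [-0.001, -0.003, 0.075, 0, 0, 0.4584, 0.85], [-0.001, -0.003, 0.09, 0, 0, 0.5001, 0.85], [-0.001, -0.003, 0.108, 0, 0, 0.5001, 0.85]]'
python3 jog.py '[[0, 0, 0, 0, 0, 0, 0.85], [0, 0, 0, 0, 0, 0, 0.5], [0, 0, 0, 0, 0, 0, 0.4], [0, 0, 0, 0, 0, 0, 0.4], [0, 0, 0, 0, 0, 0, 0.4], [0, 0, 0, 0, 0, 0, 0.4]]'
```

```text
time_s: 2.1
eef_pos: [0.4434, 0.2861, 0.0042]
eef_rot: [0.0, 0.678, 0.735, 0.0]
wrist_force: [0.3, -0.5, -0.7]
opening: 0.849
grasp_force: 0.0
time_s: 2.85
eef_pos: [0.4441, 0.2864, 0.0057]
eef_rot: [0.0, 0.679, 0.735, 0.001]
wrist_force: [-0.8, 0.1, 6.0]
opening: 0.537
grasp_force: 62.0
```

In the tool's units: -1.44 rad / 3.1416 = -0.4584.

```bash
python3 jog.py '[[0, 0, 0, 0, 0, 0, 0.85], [0, 0, 0, 0, 0, 0, 0.85], [-0.001, 0.0007, -0.0023, 0, 0, -0.0573, 0.85], [-0.001, 0.0007, -0.0023, 0, 0, -0.1146, 0.85], [-0.001, 0.0007, -0.0023, 0, 0, -0.1719, 0.85], [-0.001, 0.0007, -0.0023, 0, 0, -0.2292, 0.85], [-0.001, 0.0007, -0.0023, 0, 0, -0.2865, 0.85], [-0.001, 0.0007, -0.0023, 0, 0, -0.3438, 0.85], [-0.001, 0.0007, -0.0023, 0, 0, -0.4011, 0.85], [-0.001, 0.0007, -0.0023, 0, 0, -0.4584, 0.75]]'
python3 jog.py '[[0, 0, 0, 0, 0, -0.0417, 0.6], [0, 0, 0, 0, 0, -0.0417, 0.4], [0, 0, 0, 0, 0, -0.0417, 0.2], [0, 0, 0, 0, 0, -0.0417, 0.2], [0, 0, 0, 0, 0, -0.0417, 0.2], [0, 0, 0, 0, 0, -0.0417, 0.2]]'
python3 -c "
from h import *
o=ctrl.get_obs();r=R.from_quat(o['eef_rot'],scalar_first=True);print(r.as_matrix().round(3),o['q'].round(2));print(totool([.5298,.1434,.06]))"
```

```text
time_s: 4.1
eef_pos: [0.4437, 0.285, 0.0068]
eef_rot: [-0.0, 0.023, 1.0, -0.0]
wrist_force: [0.2, -0.3, 0.7]
opening: 0.749
grasp_force: 0.0
time_s: 4.85
eef_pos: [0.4442, 0.2851, 0.0073]
eef_rot: [0.0, -0.039, 0.999, 0.0]
wrist_force: [-1.1, -0.1, 4.8]
opening: 0.375
grasp_force: 59.9
[[-0.997 -0.079  0.   ]
 [-0.079  0.997  0.   ]
 [-0.     0.    -1.   ]] [ 0.35  0.4   1.86 -0.    0.89 -1.3 ]
[-0.07422665 -0.14804944 -0.05269915]
```

In the tool's units: -0.15 rad / 3.1416 = -0.0477.

```bash
python3 jog.py '[[0, 0, -0.03, 0, 0, 0, 0.2], [0, -0.02, -0.06, 0, 0, 0, 0.2], [-0.025, -0.06, -0.06, 0, 0, -0.0159, 0.2], [-0.05, -0.1, -0.06, 0, 0, -0.0318, 0.2], [-0.074, -0.148, -0.06, 0, 0, -0.0477, 0.2], [-0.074, -0.148, -0.05, 0, 0, -0.0477, 0.2], [-0.074, -0.148, -0.04, 0, 0, -0.0477, 0.2], [-0.074, -0.148, -0.04, 0, 0, -0.0477, 0.2]]'
python3 - <<'E'
from h import *
t=ctrl.camera("top");s=ctrl.camera("scene")
cv2.imwrite("pics/c3.png",np.hstack([crop(t,225,185,50,75,8),crop(s,378,180,50,75,8)]))
print(ctrl.get_obs()["eef_pos"],totool([.5298,.1434,.0275]))
E
```

```text
time_s: 5.85
eef_pos: [0.5274, 0.1444, 0.0455]
eef_rot: [-0.002, -0.115, 0.993, 0.0]
wrist_force: [0.3, -0.0, -0.4]
opening: 0.372
grasp_force: 59.7
[0.52863977 0.14452491 0.04673066] [-0.00089362 -0.00136633  0.01922926]
```

View pics/c3.png

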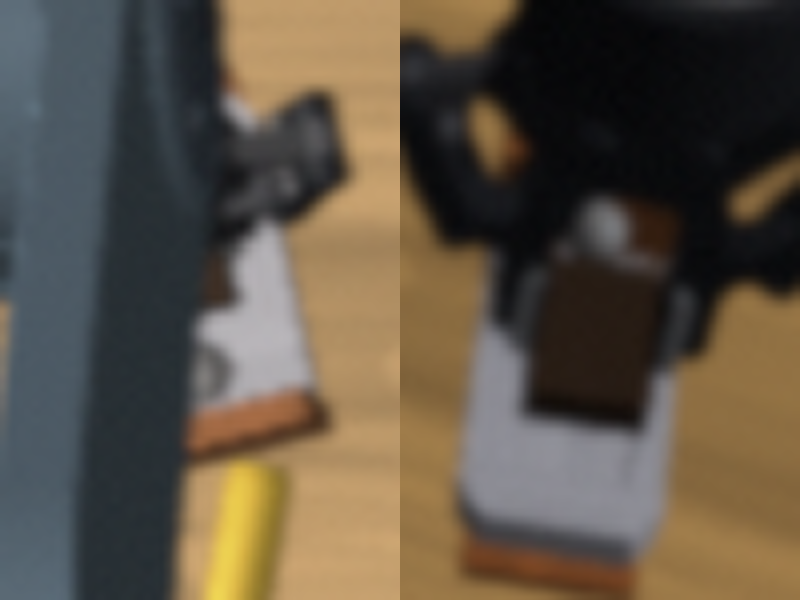

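Run:
```python
from h import *
s=ctrl.camera("scene"); o=ctrl.get_obs(); p=o["eef_pos"]; r=R.from_quat(o["eef_rot"],scalar_first=True).as_matrix(); print(p,r.round(3).tolist())
zb=p[2]-.0073
f=lambda u,v:(378+(u-399.5)/8-.5,180+(v+.5)/8-.5)
def rep(nm,pts,z):
    l=edge(s,*pts,w=2.5); e=[l[0]+l[1]*((np.array(q)-l[0])@l[1]) for q in pts]; W=cast("scene",e,z)
    d=(W-p)@r; print(nm,round(l[2],2),"tool-frame mm",(d[:,:2]*1000).round(1).tolist())
rep("nose bottom (exp -x 24)",[f(535,418),f(630,430)],zb)
rep("left side -17 top",[f(550,280),f(530,380)],zb+.014)
rep("right side +17 top",[f(662,300),f(650,370)],zb+.014)
```

```text
[0.52905943 0.14443617 0.04710431] [[-0.974, -0.229, -0.0], [-0.229, 0.974, 0.0], [0.0, 0.0, -1.0]]
nose bottom (exp -x 24) 0.25 tool-frame mm [[-22.1, -12.8], [-20.4, 12.9]]
left side -17 top 0.32 tool-frame mm [[15.0, -15.1], [-19.2, -19.2]]
right side +17 top 0.09 tool-frame mm [[13.9, 19.0], [-10.2, 17.4]]
```

```bash
python3 jog.py '[[-0.0013, -0.001, 0.01, 0, 0, 0, 0.2], [-0.0013, -0.001, 0.017, 0, 0, 0, 0.2], [-0.0013, -0.001, 0.017, 0, 0, 0, 0.2], [-0.0013, -0.001, 0.019, 0, 0, 0, 0.2], [-0.0013, -0.001, 0.021, 0, 0, 0, 0.2], [-0.0013, -0.001, 0.023, 0, 0, 0, 0.2], [-0.0013, -0.001, 0.023, 0, 0, 0, 0.2]]'; python3 -c "
from h import *
print(totool([.5311,.1435,.0207]))"
```

```text
time_s: 6.88
eef_pos: [0.531, 0.1427, 0.024]
eef_rot: [-0.0, -0.114, 0.993, -0.0]
wrist_force: [0.4, 0.1, -0.4]
opening: 0.379
grasp_force: 59.7
[-0.00031681  0.00073595  0.00330686]
```

```bash
python3 jog.py '[[0, 0, 0.0015, 0, 0, 0, 0.2], [0, 0, 0.003, 0, 0, 0, 0.2], [0, 0, 0.003, 0, 0, 0, 0.2]]'
```

```text
time_s: 7.25
eef_pos: [0.5312, 0.1428, 0.0213]
eef_rot: [0.0, -0.114, 0.993, -0.0]
wrist_force: [-0.9, -0.2, 1.6]
opening: 0.371
grasp_force: 59.9
```

```bash
python3 jog.py '[[0, 0, 0, 0, 0, 0, 0.5], [0, 0, 0, 0, 0, 0, 0.6], [0, 0, -0.015, 0, 0, 0, 0.6], [0, 0, -0.025, 0, 0, 0, 0], [0, 0, -0.025, 0, 0, 0, 0], [0, 0, -0.025, 0, 0, 0, 0], [0, 0, -0.025, 0, 0, 0, 0], [0, 0, -0.015, 0, 0, 0, 0], [0, 0, -0.01, 0, 0, 0, 0], [0, 0, -0.01, 0, 0, 0, 0]]'
python3 jog.py '[[0, 0, 0.002, 0, 0, 0, 0], [0, 0, 0.003, 0, 0, 0, 0], [0, 0, 0.004, 0, 0, 0, 0], [0, 0, 0.004, 0, 0, 0, 0]]'
```

```text
time_s: 8.5
eef_pos: [0.5303, 0.1427, 0.0301]
eef_rot: [-0.001, -0.114, 0.993, 0.0]
wrist_force: [0.6, 0.5, -0.2]
opening: -0.0
grasp_force: 0.0
time_s: 9.0
eef_pos: [0.5312, 0.1428, 0.0281]
eef_rot: [0.0, -0.114, 0.993, -0.0]
wrist_force: [-3.5, -0.0, 7.4]
opening: 0.001
grasp_force: 3.7
```

```bash
python3 jog.py '[[0, 0, -0.02, 0, 0, 0, 0.85], [0.0105, 0, -0.02, 0, 0, 0, 0.85], [0.0105, 0, -0.02, 0, 0, 0, 0.85], [0.0105, 0, -0.02, 0, 0, 0, 0.85], [0.0105, 0, -0.02, 0, 0, 0, 0.85], [0.0105, 0, 0.005, 0, 0, 0, 0.85], [0.0105, 0, 0.015, 0, 0, 0, 0.85], [0.0105, 0, 0.0225, 0, 0, 0, 0.85], [0.0105, 0, 0.0225, 0, 0, 0, 0.85]]'
python3 jog.py '[[0, 0, 0, 0, 0, 0, 0.6], [0, 0, 0, 0, 0, 0, 0.5], [0, 0, 0, 0, 0, 0, 0.5], [0, 0, 0, 0, 0, 0, 0.5], [0, 0, 0, 0, 0, 0, 0.5]]'
```

```text
time_s: 10.12
eef_pos: [0.5205, 0.1404, 0.0042]
eef_rot: [-0.001, -0.114, 0.993, 0.0]
wrist_force: [0.2, -0.9, -0.2]
opening: 0.846
grasp_force: 0.0
time_s: 10.75
eef_pos: [0.5217, 0.1405, 0.0056]
eef_rot: [0.001, -0.114, 0.993, -0.0]
wrist_force: [-0.7, 0.4, 6.3]
opening: 0.638
grasp_force: 64.5
```

Run:
```python
from h import *
o=ctrl.get_obs(); p=o["eef_pos"]; print(p,o["q"].round(2))
s=ctrl.camera("scene"); t=ctrl.camera("top"); cv2.imwrite("pics/t5.png",t);cv2.imwrite("pics/s5.png",s)
# fixture in the clean top/scene views incl. calibrated corrections
h=lambda u,v:(340+(u-399.5)/4-.5,160+(v+.5)/4-.5)
def rep(nm,n,im,pts,z):
    l=edge(im,*pts,w=2.5); e=[l[0]+l[1]*((np.array(q)-l[0])@l[1]) for q in pts]; W=cast(n,e,z); d=W[1]-W[0]; a=np.arctan2(d[1],d[0])
    print(nm,round(l[2],2),W[:,:2].round(4).tolist(),round((a+np.pi/4)%(np.pi/2)-np.pi/4,4))
T=cv2.imread("pics/top0.png");S=cv2.imread("pics/scene0.png")
rep("R outer","top",T,[h(588,70),h(582,205)],.0295);rep("base bot","top",T,[h(445,265),h(610,275)],0);rep("baseL","top",T,[h(446,100),h(435,255)],0);rep("stop back","top",T,[h(462,38),h(580,45)],.0295)
g=lambda u,v:(220+(u-399.5)/4-.5,155+(v-299.5)/4-.5)
rep("S left(−x..) base edge","scene",S,[g(440,495),g(505,420)],.008)
rep("S base far","scene",S,[g(650,395),g(745,440)],.008)
rep("S base -x","scene",S,[g(745,455),g(690,530)],.008)
rep("S stop inner","scene",S,[g(545,530),g(615,560)],.0295)
rep("S Rrail inner","scene",S,[g(525,505),g(600,420)],.0295)
rep("S Lrail inner","scene",S,[g(625,545),g(695,460)],.0295)
cv2.imwrite("pics/c4.png",np.hstack([crop(S,225,160,80,75,5),crop(T,345,165,80,75,5)]))
```

```text
[0.52168167 0.14048548 0.00564786] [ 0.04  0.42  1.83  0.    0.89 -1.76]
R outer 0.13 [[0.6153, -0.1888], [0.5344, -0.1822]] -0.0816
base bot 0.2 [[0.5026, -0.1031], [0.494, -0.2018]] -0.0866
baseL 0.26 [[0.6042, -0.1021], [0.5092, -0.096]] -0.0641
stop back 1.81 [[0.6366, -0.1149], [0.6239, -0.1836]] -0.1834
S left(−x..) base edge 0.14 [[0.6154, -0.2549], [0.5481, -0.25]] -0.0724
S base far 0.29 [[0.4948, -0.1754], [0.5009, -0.1046]] -0.0848
S base -x 0.34 [[0.5136, -0.0949], [0.5781, -0.0992]] -0.0662
S stop inner 0.25 [[0.6308, -0.1688], [0.6328, -0.1219]] -0.0433
S Rrail inner 0.36 [[0.6143, -0.1901], [0.539, -0.1835]] -0.0869
S Lrail inner 0.26 [[0.6144, -0.1262], [0.5418, -0.1203]] -0.0814
```

View pics/c4.png

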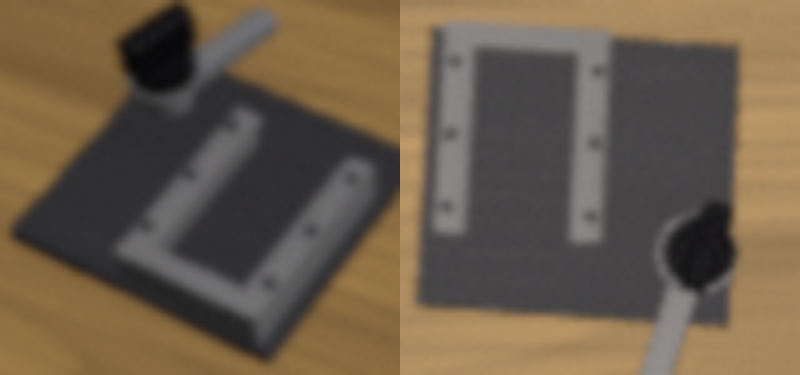

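Careful with the scale: turns go in shares of pi rad. That gives: 0.308 rad / 3.1416 = 0.098.

```bash
python3 jog.py '[[0, 0, -0.02, 0, 0, 0, 0.5], [0, 0, -0.05, 0, 0, 0, 0.5], [0, 0, -0.075, 0, 0, 0, 0.5], [0.015, -0.035, -0.075, 0, 0, 0.0159, 0.5], [0.035, -0.08, -0.075, 0, 0, 0.0318, 0.5], [0.057, -0.125, -0.075, 0, 0, 0.0541, 0.5], [0.077, -0.17, -0.075, 0, 0, 0.0764, 0.5], [0.097, -0.215, -0.075, 0, 0, 0.098, 0.5], [0.117, -0.258, -0.06, 0, 0, 0.098, 0.5], [0.117, -0.258, -0.04, 0, 0, 0.098, 0.5]]'
python3 jog.py '[[0, 0, 0, 0, 0, 0, 0.5], [0, 0, 0, 0, 0, 0, 0.5]]'
python3 - <<'E'
from h import *
S=ctrl.camera("scene");T=ctrl.camera("top")
cv2.imwrite("pics/c5.png",np.hstack([crop(S,225,130,80,75,5),crop(T,345,175,80,75,5)]))
o=ctrl.get_obs();print(o["eef_pos"],totool([.4666,-.1375,.009]),R.from_quat(o["eef_rot"],scalar_first=True).as_matrix().round(3)[:2].tolist(),o["opening"])
E
```

```text
time_s: 12.1
eef_pos: [0.4655, -0.141, 0.0448]
eef_rot: [0.001, 0.042, 0.999, -0.001]
wrist_force: [0.5, 1.3, -3.7]
opening: 0.634
grasp_force: 65.9
time_s: 12.35
eef_pos: [0.4655, -0.137, 0.0449]
eef_rot: [-0.0, 0.039, 0.999, 0.0]
wrist_force: [-0.7, -0.5, -2.2]
opening: 0.634
grasp_force: 65.8
[ 0.46615126 -0.13710105  0.04538551] [-0.00043917 -0.00034277  0.0363862 ] [[-0.997, 0.077, 0.001], [0.077, 0.997, -0.001]] 0.6376738879986812
```

View pics/c5.png

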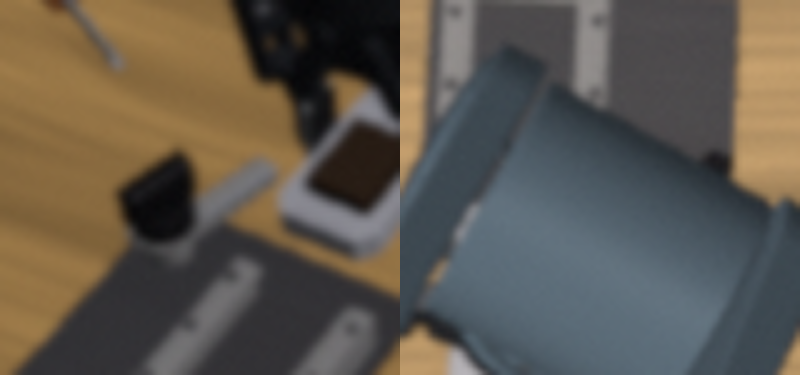

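```bash
python3 jog.py '[[0, 0, 0.015, 0, 0, 0, 0.5], [0, 0, 0.03, 0, 0, 0, 0.5], [0, 0, 0.036, 0, 0, 0, 0.5], [-0.005, 0, 0.036, 0, 0, 0, 0.5], [-0.015, 0, 0.036, 0, 0, 0, 0.5], [-0.025, 0, 0.036, 0, 0, 0, 0.5]]'
python3 jog.py '[[-0.01, 0, 0, 0, 0, 0, 0.5], [-0.02, 0, 0, 0, 0, 0, 0.5], [-0.025, 0, 0, 0, 0, 0, 0.5], [-0.025, 0, 0, 0, 0, 0, 0.5]]'
```

```text
time_s: 13.2
eef_pos: [0.4915, -0.1396, 0.0087]
eef_rot: [0.0, 0.039, 0.999, -0.0]
wrist_force: [0.6, 0.7, -3.0]
opening: 0.637
grasp_force: 65.9
time_s: 13.7
eef_pos: [0.5157, -0.1414, 0.0086]
eef_rot: [0.0, 0.039, 0.999, -0.0]
wrist_force: [0.6, -0.1, -3.1]
opening: 0.632
grasp_force: 65.9
```

```bash
python3 jog.py '[[0, 0, 0.001, 0, 0, 0, 0.55], [0, 0, 0.001, 0, 0, 0, 0.75], [0, 0, 0.001, 0, 0, 0, 0.76], [0, 0, -0.02, 0, 0, 0, 0.76], [0, 0, -0.06, 0, 0, 0, 0.76], [0.03, 0, -0.065, 0, 0, 0, 0], [0.062, 0, -0.065, 0, 0, 0, 0], [0.062, 0, -0.065, 0, 0, 0, 0], [0.062, 0, -0.065, 0, 0, 0, 0]]'
python3 - <<'E'
from h import *
S=ctrl.camera("scene");T=ctrl.camera("top")
cv2.imwrite("pics/c6.png",np.hstack([crop(S,225,140,80,75,5),crop(T,345,175,80,75,5)]))
o=ctrl.get_obs();print(o["eef_pos"],o["opening"])
E
```

```text
time_s: 14.82
eef_pos: [0.4545, -0.137, 0.0742]
eef_rot: [0.001, 0.04, 0.999, -0.0]
wrist_force: [-0.1, 0.3, 1.1]
opening: 0.0
grasp_force: 0.0
[ 0.45468589 -0.13701003  0.07403564] -0.00027887679515989274
```

View pics/c6.png

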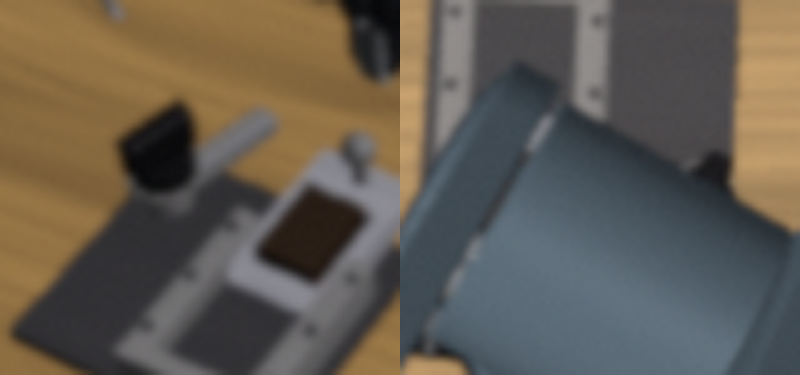

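```bash
python3 jog.py '[[0, 0, 0.018, 0, 0, 0, 0], [0, 0, 0.036, 0, 0, 0, 0], [0, 0, 0.036, 0, 0, 0, 0], [-0.008, 0, 0.036, 0, 0, 0, 0], [-0.016, 0, 0.036, 0, 0, 0, 0], [-0.023, 0, 0.036, 0, 0, 0, 0], [-0.03, 0, 0.036, 0, 0, 0, 0], [-0.037, 0, 0.036, 0, 0, 0, 0], [-0.044, 0, 0.036, 0, 0, 0, 0]]'
python3 jog.py '[[-0.004, 0, 0, 0, 0, 0, 0], [-0.008, 0, 0, 0, 0, 0, 0], [-0.011, 0, 0, 0, 0, 0, 0], [-0.014, 0, 0, 0, 0, 0, 0], [-0.014, 0, 0, 0, 0, 0, 0]]'
```

```text
time_s: 16.05
eef_pos: [0.4978, -0.14, 0.0377]
eef_rot: [-0.0, 0.039, 0.999, 0.0]
wrist_force: [-4.6, 0.2, 2.5]
opening: 0.001
grasp_force: 2.0
time_s: 16.68
eef_pos: [0.5119, -0.1411, 0.0377]
eef_rot: [0.0, 0.039, 0.999, -0.0]
wrist_force: [-2.1, 0.4, 0.9]
opening: 0.0
grasp_force: 0.8
```

```bash
python3 jog.py '[[-0.002, 0, 0, 0, 0, 0, 0], [-0.003, 0, 0, 0, 0, 0, 0], [-0.004, 0, 0, 0, 0, 0, 0]]'; python3 jog.py '[[-0.001, 0, 0, 0, 0, 0, 0], [-0.002, 0, 0, 0, 0, 0, 0], [-0.002, 0, 0, 0, 0, 0, 0]]'
```

```text
time_s: 17.05
eef_pos: [0.5153, -0.1414, 0.0376]
eef_rot: [-0.0, 0.039, 0.999, 0.0]
wrist_force: [-3.2, 0.1, 2.2]
opening: -0.0
grasp_force: 1.9
time_s: 17.42
eef_pos: [0.516, -0.1414, 0.0375]
eef_rot: [-0.002, 0.039, 0.999, 0.0]
wrist_force: [-9.3, -0.4, 7.4]
opening: -0.002
grasp_force: 4.7
```

```bash
python3 jog.py '[[0.01, 0, 0, 0, 0, 0, 0], [0.015, 0, -0.02, 0, 0, 0, 0], [0.015, 0, -0.05, 0, 0, 0, 0], [0.03, 0, -0.08, 0, 0, 0, 0], [0.03, 0, -0.08, 0, 0, 0, 0]]'
python3 - <<'E'
from h import *
T=cv2.imread("pics/top0.png");S=cv2.imread("pics/scene0.png")
a,ka=blob("top",T,(405,215),14,36);b,kb=blob("scene",S,(257,170),14,36)
print(a,b,cv2.contourArea(ka.astype(np.float32)),cv2.contourArea(kb.astype(np.float32)),tri(a,b))
h=lambda u,v:(345+(u-399.5)/5-.5,165+(v+.5)/5-.5)
for p in([h(668,300),h(640,375)],[h(697,300),h(672,375)]):
    l=edge(T,*p,w=2.5); e=[l[0]+l[1]*((np.array(q)-l[0])@l[1]) for q in p]; W=cast("top",e,.022); d=W[1]-W[0]; print("latch edge",l[2],W[:,:2].round(4).tolist(),np.pi-np.arctan2(d[1],d[0])-.079)
t=ctrl.camera("top");s=ctrl.camera("scene");cv2.imwrite("pics/c7.png",np.hstack([crop(s,225,150,80,75,5),crop(t,345,175,80,75,5)]))
o=ctrl.get_obs();print(o["eef_pos"],o["q"].round(2),totool([.5232,-.2273,.09]))
E
```

```text
time_s: 18.05
eef_pos: [0.4889, -0.14, 0.1201]
eef_rot: [0.003, 0.04, 0.999, -0.001]
wrist_force: [0.2, 0.3, -0.2]
opening: 0.002
grasp_force: 0.0
[404.9582431  214.16747373] [256.68343199 170.10240922] 129.875 165.9609375 (array([ 0.52369792, -0.22599481,  0.04667013]), np.float64(0.0003425089588500094))
latch edge 0.2209880151587787 [[0.5029, -0.211], [0.4667, -0.2012]] 0.18562179240167803
latch edge 0.2310562280471827 [[0.5024, -0.2265], [0.4684, -0.2109]] 0.35081722399778686
[ 0.48778906 -0.13930422  0.11765334] [-0.51  0.17  1.87  0.    1.1  -2.  ] [-0.04220962 -0.08491161  0.02775364]
```

View pics/c7.png

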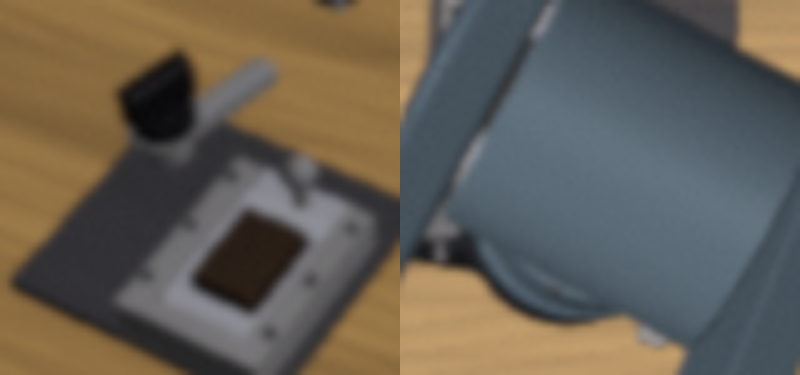

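In the tool's units: 0.265 rad / 3.1416 = 0.0844.

```bash
python3 jog.py '[[-0.02, -0.04, 0, 0, 0, 0.0414, 0.4], [-0.042, -0.0846, 0, 0, 0, 0.0844, 0.4], [-0.042, -0.0846, 0.02, 0, 0, 0.0844, 0.4], [-0.042, -0.0846, 0.04, 0, 0, 0.0844, 0.4], [-0.042, -0.0846, 0.06, 0, 0, 0.0844, 0.4], [-0.042, -0.0846, 0.075, 0, 0, 0.0844, 0.4], [-0.042, -0.0846, 0.0755, 0, 0, 0.0844, 0.4]]'
python3 jog.py '[[0, 0, 0, 0, 0, 0, 0.2], [0, 0, 0, 0, 0, 0, 0], [0, 0, 0, 0, 0, 0, 0], [0, 0, 0, 0, 0, 0, 0], [0, 0, 0, 0, 0, 0, 0]]'; python3 -c "
from h import *
o=ctrl.get_obs();print(o['torque'],o['q'].round(2))"
```

```text
time_s: 19.02
eef_pos: [0.5216, -0.2259, 0.0401]
eef_rot: [-0.002, 0.171, 0.985, 0.001]
wrist_force: [0.1, -0.3, -0.3]
opening: 0.401
grasp_force: 0.0
time_s: 19.65
eef_pos: [0.5231, -0.2274, 0.0429]
eef_rot: [0.001, 0.171, 0.985, -0.0]
wrist_force: [-0.4, -1.2, 4.5]
opening: 0.126
grasp_force: 60.6
[-0.19417157  0.17087571  0.05242194] [-0.62  0.41  1.74 -0.    0.99 -1.84]
```

In the tool's units: 1 rad / 3.1416 = 0.3183.

```bash
python3 jog.py '[[0, 0, 0, 0, 0, 0.0318, 0], [0, 0, 0, 0, 0, 0.07, 0], [0, 0, 0, 0, 0, 0.1082, 0], [0, 0, 0, 0, 0, 0.1464, 0], [0, 0, 0, 0, 0, 0.1846, 0], [0, 0, 0, 0, 0, 0.2228, 0], [0, 0, 0, 0, 0, 0.261, 0], [0, 0, 0, 0, 0, 0.2928, 0], [0, 0, 0, 0, 0, 0.3183, 0], [0, 0, 0, 0, 0, 0.3183, 0]]'; python3 -c "
from h import *
o=ctrl.get_obs();print(o['torque'],o['q'].round(2))"
```

```text
time_s: 20.9
eef_pos: [0.5228, -0.2277, 0.0429]
eef_rot: [0.001, 0.623, 0.782, -0.0]
wrist_force: [-2.8, -3.0, 4.9]
opening: 0.123
grasp_force: 60.8
[-0.42838588  0.45953002 -0.03753847] [-0.62  0.41  1.74 -0.    0.99 -0.84]
```

In the tool's units: 0.5 rad / 3.1416 = 0.1592.

```bash
python3 jog.py '[[0, 0, 0, 0, 0, 0.0191, 0], [0, 0, 0, 0, 0, 0.0382, 0], [0, 0, 0, 0, 0, 0.0637, 0], [0, 0, 0, 0, 0, 0.0891, 0], [0, 0, 0, 0, 0, 0.1146, 0], [0, 0, 0, 0, 0, 0.1401, 0], [0, 0, 0, 0, 0, 0.1592, 0], [0, 0, 0, 0, 0, 0.1592, 0]]'; python3 -c "
from h import *
o=ctrl.get_obs();print(o['torque'],o['q'].round(2))"
```

```text
time_s: 21.9
eef_pos: [0.5226, -0.2277, 0.0429]
eef_rot: [0.001, 0.797, 0.604, -0.001]
wrist_force: [-4.0, -2.9, 6.8]
opening: 0.125
grasp_force: 61.0
[-0.50480391  0.6483977   0.28357215] [-0.62  0.41  1.74 -0.    0.99 -0.34]
```

In the tool's units: 0.06 rad / 3.1416 = 0.0191.

```bash
python3 jog.py '[[0, 0, 0, 0, 0, 0.0191, 0], [0, 0, 0, 0, 0, 0.0382, 0], [0, 0, 0, 0, 0, 0.0573, 0], [0, 0, 0, 0, 0, 0.0764, 0]]'; python3 -c "
from h import *
o=ctrl.get_obs();print(o['torque'],o['wrist_force'],o['q'].round(2))
s=ctrl.camera('scene');t=ctrl.camera('top');cv2.imwrite('pics/c8.png',np.hstack([crop(s,225,150,80,75,5),crop(t,345,175,80,75,5)]))"
```

```text
time_s: 22.4
eef_pos: [0.5225, -0.2277, 0.0429]
eef_rot: [0.001, 0.863, 0.504, -0.001]
wrist_force: [-3.5, -3.9, 7.7]
opening: 0.127
grasp_force: 61.2
[-0.505469    0.74451983  0.47509497] [-3.52490537 -3.86742833  7.65460531] [-0.62  0.41  1.74 -0.    0.99 -0.1 ]
```

In the tool's units: 0.2 rad / 3.1416 = 0.0637.

```bash
python3 jog.py '[[0, 0, 0, 0, 0, 0.0318, 0], [0, 0, 0, 0, 0, 0.0637, 0], [0, 0, 0, 0, 0, 0.0637, 0]]'; python3 -c "
from h import *
print(ctrl.get_obs()['torque'])"; python3 jog.py '[[0, 0, 0, 0, 0, 0.0318, 0], [0, 0, 0, 0, 0, 0.0637, 0], [0, 0, 0, 0, 0, 0.0955, 0], [0, 0, 0, 0, 0, 0.0955, 0]]'; python3 -c "
from h import *
print(ctrl.get_obs()['torque'])"
```

```text
time_s: 22.88
eef_pos: [0.5224, -0.2276, 0.0429]
eef_rot: [0.0, 0.909, 0.416, -0.001]
wrist_force: [-3.8, -3.0, 6.9]
opening: 0.125
grasp_force: 61.1
[-0.48657514  0.82240366  0.15257743]
time_s: 23.38
eef_pos: [0.5223, -0.2275, 0.0429]
eef_rot: [0.0, 0.961, 0.275, -0.001]
wrist_force: [-5.0, -2.9, 6.7]
opening: 0.122
grasp_force: 61.1
[-0.51517574  0.84360308  0.18451479]
```

```bash
python3 jog.py '[[0, 0, 0, 0, 0, 0, 0.3], [0, 0, 0, 0, 0, 0, 0.4], [0, 0, 0, 0, 0, 0, 0.4], [0, 0, -0.03, 0, 0, 0, 0.4], [0, 0, -0.06, 0, 0, 0, 0.4], [0, 0, -0.1, 0, 0, 0, 0.4], [0, 0, -0.15, 0, 0, 0, 0.4], [0, 0, -0.2, 0, 0, 0, 0.4]]'
python3 jog.py '[[0.04, 0.04, 0, 0, 0, 0, 0.4], [0.08, 0.08, 0, 0, 0, 0, 0.4], [0.12, 0.12, 0, 0, 0, 0, 0.4], [0.12, 0.12, 0, 0, 0, 0, 0.4]]'
python3 -c "
from h import *
print(ctrl.get_obs()['eef_pos'])
s=ctrl.camera('scene');t=ctrl.camera('top');cv2.imwrite('pics/c9.png',np.hstack([crop(s,225,150,80,75,5),crop(t,345,165,80,75,5)]))"
```

```text
time_s: 24.38
eef_pos: [0.5225, -0.2265, 0.2434]
eef_rot: [-0.0, 0.961, 0.275, -0.0]
wrist_force: [0.9, 0.1, 0.7]
opening: 0.397
grasp_force: 0.0
time_s: 24.88
eef_pos: [0.6899, -0.265, 0.2376]
eef_rot: [-0.002, 0.961, 0.276, -0.001]
wrist_force: [0.7, 0.6, -0.5]
opening: 0.402
grasp_force: 0.0
[ 0.68991501 -0.26501624  0.2375849 ]
```

View pics/c9.png

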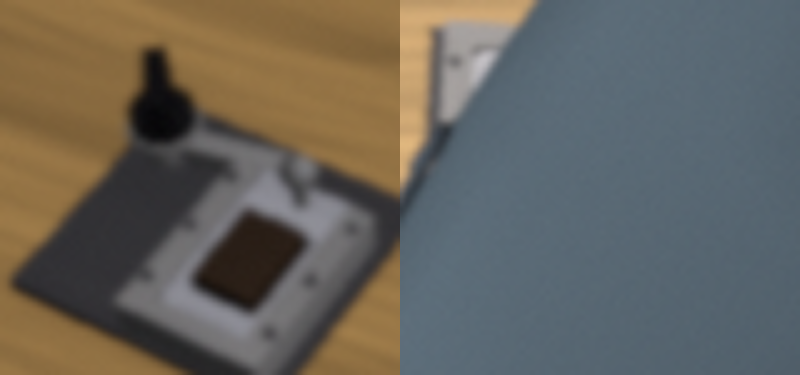

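```bash
python3 -c "
from bench import ctrl
print(ctrl.hand_in())"
```

```text
the job is handed in; nothing more can be done
None
```

The job is handed in at about 25 s of the 64 s allowed: the blank is seated in the shuttle, the shuttle is home against the end stop, and the latch is closed behind it. I turned the knob well past the point where the clutch gave, then let go. The last scene picture shows all of this, but hand-in gave back no verdict.

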